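Lay the mortar prism down in the measuring cradle

ROBOT

A 6-joint arm with a two-finger parallel gripper is mounted at the origin on the work surface. World frame = base frame: x ahead of the robot, y to its left, z up, the work surface at z = 0. Lengths are in m, angles in rad, forces in N, time in s.
With the tool pointing down it reaches from about 0.375 to 0.975 m from the base axis. Payload 3.8 kg.
Tool frame: the origin (TCP) lies at the very end of the fingers, on their centre line; the grasp point (between the pads) lies 19 mm behind it (bot.tcp_to_grasp is the z of the grasp point in the tool frame, in m); z points along the fingers, y is the direction in which the jaws open and shut (so a half turn about z gives the same grasp; the last joint's range is limited). The gripper opens to 85 mm and grips with 20 to 120 N. Pads are 22 mm wide; open, the fingers measure 114 mm over their backs; the gripper's body (76 mm by 85 mm) begins 54 mm behind the grasp point. The pads swing forward as they close: fully open they stand 13 mm farther back than shut.
Start: joints at [1.308, 0.264, 1.604, -0, 1.274, -0.037], TCP at [0.151, 0.658, 0.231] pointing down, gripper open.
Joint ranges: [-2.63, 2.63], [-0.94, 2.18], [0.31, 2.57], [-1.31, 4.45], [0, 2.66], [-2.55, 2.55]. Speed limits (rad/s): [2.57, 2.57, 3.14, 3.14, 3.14, 3.14].

INTERFACE

Orientations are given as a rotation vector (axis times angle).
In Python, from workcell import status, vision, job, bot gives the robot as it stands.
- The arm moves only by the tool apply_moves, never from a script. Its argument "deltas" is a list of rows, each a list of 7 numbers: the shift along the tool's x, y, z in m, then the turn, a rotation vector about the tool's x, y, z in rad, then the closure, from 0 (fully open) to 1 (shut). In form: [[x, y, z, rx, ry, rz, jaw], ...]. A call has 1 to 8 rows; each row is the pose to reach, as a shift and turn from the pose commanded when the call began, along the tool's axes at that moment; what a row does not reach only later rows make up. A row lasts 1/12 s, in which the tool goes at most 41.7 mm and 7.16 degrees, less where a joint would pass 70% of its speed; a pose out of reach is approached as far as the arm can. A call with a gripper value outside its range is refused whole. The fingers move at their own pace and stop on an object; "squeeze" is the grip in N (left out, the last holds). Time passes only in rows, so rows that repeat a pose let the fingers close. It gives the time, the measured TCP pose, the force and the opening at its end, in the units of the state.
- status.read_state(): the state, without advancing time (a new reading comes with each control period).
- vision.read_camera(name): name is "scene" or "side" or "wrist"; returns the picture (400x640x3 uint8, red, green, blue); there is no depth.
- vision.get_calibration(name): a dict with "fov_y" (degrees; the focal length in pixels is half the picture's height over the tangent of half this angle, whatever the lens; pixels are square), "cx", "cy" (the principal point, pixels), "R" (3x3) and "t" (3): a world point X has camera coordinates R X + t; the wrist camera has in their place "tool_from_camera" (4x4, takes a point from camera to tool coordinates, whose origin is the TCP and whose axes are the flange's). Camera axes: x right, y down, z forward; pixel columns grow to the right and rows downward; lengths in m; the calibration is good to about 2 mm. A picture is of the moment at which its call begins: read the wrist's pose just before it. get_calibration takes no time and is no camera call.
- job.finish_job(): hands the job in, once; it reports no verdict.
The state is a dict: "time": time; "q": joint angles; "joint_vel": joint speeds; "joint_torque": joint torques, N m; "tool_pos": TCP position; "tcp_rot": TCP orientation; "wrist_force": force on the tool from outside, world axes, zero at the start; "torque": the same for the moment, N m; "width": opening from 0.0 (shut) to 1.0 (fully open).
Only numpy, scipy, OpenCV 4.12 (cv2) and the standard library are available. Lean on these libraries where they do the work, as an engineer would, in place of code of your own. Each camera call takes 0.05 s, during which the arm holds its last target. There are 200 camera calls.

TASK

Push the tall mortar prism that stands on end in the measuring cradle over, so that it falls flat along the cradle with its top towards the end stop, then push it along the cradle until its end rests against the stop. Only push it: never pick it up, and leave the other things on the bench undisturbed.

Things in the scene. Friction and masses are not known exactly. Their poses are not given: they have to be found in the camera images.
- cradle: Aluminium trough on a 300 x 84 mm base plate fixed to the bench. Origin: middle of its underside, at bench height; x runs along the trough to the end stop, y left across it, z up. Rubber bed 43 mm wide, 10 mm above the bench; side walls flare outwards to 60 mm inner width, 28 mm above the bench. Heel strip across the near end, x -141 to -135 mm, top 22 mm above the bench. Place and heading vary.
- stop_face (a point): Point on the inner face of the end stop, a steel block across the trough's far end, 70 mm wide, top 50 mm above the bench. The point is on the trough's centre line, 30 mm above the bench, at x = +130 mm of the cradle; axes as the cradle's. A dial gauge 48 mm across, 62 mm high stands behind the stop.
- prism: Loose grey mortar prism, 40 x 40 x 160 mm, about 0.6 kg, at first standing on the bed near the heel, square to the trough, top 170 mm above the bench. Origin: centre of the end it stands on; z runs along its length. It topples about its far bottom edge once leaned 14 degrees; the gap from its fallen end to the stop is then some 20 to 60 mm. Sliding it takes 3 to 8 N.
- prism_top (a point): Centre of the prism's end face that is uppermost at the start (160 mm from its origin along its z axis).
- core: Bystander: standing mortar cylinder, 50 mm diameter, 100 mm high, loose; origin at the centre of its underside.
- half_prism: Bystander: lying piece of a broken prism, 75 by 40 by 40 mm, loose; origin at the centre of its underside, x along its length.
- jar: Bystander: round closed jar with a steel lid, 60 mm diameter, 75 mm high, loose; origin at the centre of its underside.
There are look-alikes about, which are no part of the job. What is shaped like the prism but blue or pink is not meant.

How it is judged:
On the way, in this order (a step that is already met when the one before it is completed fails the run):
1. the prism lies flat along the trough, top end towards the stop (angle between prism's own z axis and vertical between 1.5 and 1.64 rad and height (world z) of each of prism, prism_top below 0.037 m and y of prism in the frame of cradle between -0.006 and 0.006 m and y of prism_top in the frame of cradle between -0.006 and 0.006 m and x of prism_top in the frame of cradle above 0 m), for 0.2 s.
2. the prism's end is against the stop (angle between prism's own z axis and vertical between 1.5 and 1.64 rad and height (world z) of each of prism, prism_top below 0.037 m and y of prism in the frame of cradle between -0.006 and 0.006 m and y of prism_top in the frame of cradle between -0.006 and 0.006 m and x of prism_top in the frame of cradle between 0.126 and 0.134 m), for 0.2 s.
At the end, for the whole second after the job is handed in: The prism lies flat (within 4 degrees of level) on the bed of the trough, both its ends within 6 mm of the trough's centre line and less than 37 mm above the bench at their centres, the end that was uppermost within 4 mm of the stop's face, at rest (all of step 2 and linear speed of prism below 0.01 m/s); the robot touches nothing.
It fails at once if the prism is lifted: the centre of its foot rises more than 50 mm above the bench (height (world z) of prism above 0.05 m).
It fails at once if the prism is lifted: its upper end rises more than 185 mm above the bench (height (world z) of prism_top above 0.185 m).
It fails at once if the cylinder is disturbed (moved more than 15 mm or tipped) (distance of core from where it was at the start of the episode above 0.015 m or angle between core's own z axis and vertical above 0.3 rad).
It fails at once if the half prism is disturbed (moved more than 15 mm or tipped) (distance of half_prism from where it was at the start of the episode above 0.015 m or angle between half_prism's own z axis and vertical above 0.3 rad).
It fails at once if the jar is disturbed (moved more than 15 mm or tipped) (distance of jar from where it was at the start of the episode above 0.015 m or angle between jar's own z axis and vertical above 0.3 rad).
It also fails if it takes over 43 s, if anything falls off the work surface, if the arm or the gripper's body presses on something with over 40 N, if the wrist force passes 120 N, or if a joint passes its speed limit or range.

## Working session

There is one attempt and no reset: what is moved stays moved. The work goes in short steps, Python scripts to look and compute and a tool call to move; the robot and the scene stay as the last step left them, time stands still between calls to the robot, and variables do not carry over. Pictures are saved under pics/ and viewed, about 8 in all and at most 12, crops included, and the job is handed in when it is done.

Besides the shell and the picture viewer there is one more tool, called after "Request:" as name([rows], argument=value, ...), one row to a line, values as JSON. apply_moves: Moves the arm, as the interface text tells. Its arguments: {"type":"object","properties":{"deltas":{"type":"array","items":{"type":"array","items":{"type":"number"}}},"squeeze":{"type":"number"}},"required":["deltas"]}

```bash
mkdir -p pics; ls; python3 - <<'E'
from workcell import status, vision, job, bot
import cv2,numpy as np
print(status.read_state())
for n in("scene","side"):
    im=vision.read_camera(n);cv2.imwrite(f"pics/{n}0.png",im[:,:,::-1]);print(n,vision.get_calibration(n))
print(vision.get_calibration("wrist"))
E
```

```text
pics
{'time': 0.0, 'q': array([ 1.30808944e+00,  2.64777099e-01,  1.60538741e+00, -7.57785070e-06,
        1.27369321e+00, -3.69241156e-02]), 'joint_vel': array([-0.00057934,  0.00026495, -0.00023793,  0.00206656,  0.00061486,
        0.00028601]), 'joint_torque': array([ 1.22484085e-03, -5.15127432e+01, -3.67310500e+01,  1.90990763e-04,
        1.29301954e-02,  8.63903381e-06]), 'tool_pos': array([0.15094064, 0.657152  , 0.22993865]), 'tcp_rot': array([-0.35386493, -3.12126458,  0.00351942]), 'wrist_force': array([-0.36768858,  0.73719389, -1.36024787]), 'torque': array([-0.00862927,  0.01209691,  0.03342671]), 'width': 1.001695965462198}
scene {'fov_y': 54.187735156551085, 'cx': 319.54659345040113, 'cy': 199.5380703884849, 'R': array([[ 0.6673923 ,  0.74440231, -0.02127718],
       [ 0.50664465, -0.47480046, -0.71963582],
       [-0.54580098,  0.46949944, -0.69402562]]), 't': array([-0.41693717, -0.19123575,  1.25528278])}
side {'fov_y': 52.789397059401495, 'cx': 316.36852350318696, 'cy': 197.43602906354218, 'R': array([[-0.92446365, -0.38090083, -0.0167785 ],
       [-0.17527921,  0.46366756, -0.86849847],
       [ 0.33859144, -0.79995434, -0.4954078 ]]), 't': array([0.55411969, 0.20893223, 0.62150257])}
{'fov_y': 68.45863138653249, 'cx': 321.1426716685001, 'cy': 194.60885376930588, 'tool_from_camera': array([[ 6.55168163e-05, -9.51450233e-01, -3.07802617e-01,
         8.00088316e-02],
       [ 9.99998828e-01, -4.08484488e-04,  1.47552157e-03,
         6.25135939e-04],
       [-1.52961794e-03, -3.07802352e-01,  9.51449091e-01,
        -1.42493012e-01],
       [ 0.00000000e+00,  0.00000000e+00,  0.00000000e+00,
         1.00000000e+00]])}
```

View pics/scene0.png

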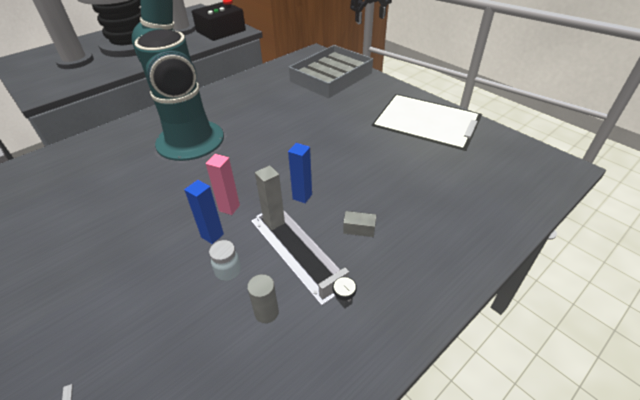

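View pics/side0.png

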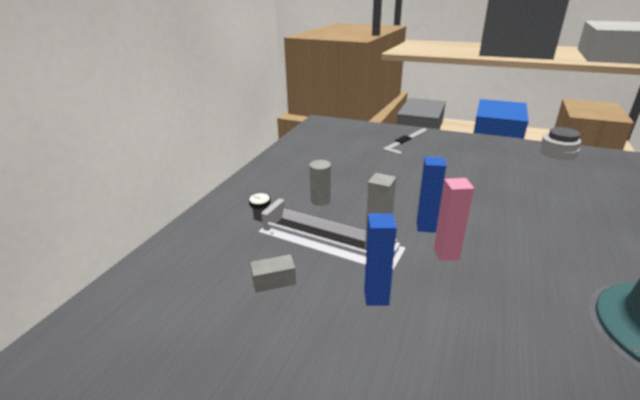

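```bash
cat > h.py <<'E'
from workcell import status, vision, job, bot
import cv2,numpy as np
from scipy.spatial.transform import Rotation as Ro
def cam(n,st=None):
    c=vision.get_calibration(n);f=200/np.tan(np.radians(c["fov_y"])/2)
    if n=="wrist":
        T=np.eye(4);T[:3,:3]=Ro.from_rotvec(st["tcp_rot"]).as_matrix();T[:3,3]=st["tool_pos"]
        W=np.linalg.inv(T@c["tool_from_camera"]);return f,c["cx"],c["cy"],W[:3,:3],W[:3,3]
    return f,c["cx"],c["cy"],np.array(c["R"]),np.array(c["t"])
def proj(C,X):
    f,cx,cy,R,t=C;p=np.atleast_2d(X)@R.T+t
    return np.c_[f*p[:,0]/p[:,2]+cx,f*p[:,1]/p[:,2]+cy]
def onz(C,uv,z):
    f,cx,cy,R,t=C;uv=np.atleast_2d(uv).astype(float)
    d=np.c_[(uv-[cx,cy])/f,np.ones(len(uv))]@R;o=-R.T@t
    return o+d*((z-o[2])/d[:,2])[:,None]
E
python3 - <<'E'
from h import *
a=cv2.imread("pics/scene0.png")[155:310,235:365];b=cv2.imread("pics/side0.png")[165:275,245:415]
a=cv2.resize(a,None,fx=3.8,fy=3.8,interpolation=cv2.INTER_CUBIC)
cv2.imwrite("pics/c0.png",a)
C=cam("scene")
print(onz(C,[[268,175]],.17),onz(C,[[263,298],[238,275],[222,270],[360,232]],0),onz(C,[[345,287]],.062))
print("blue,pink",onz(C,[[211,241],[302,200],[229,212]],0))
S=cam("side");print(onz(S,[[382,181]],.17),onz(S,[[260,200]],.062),onz(S,[[272,205]],.05))
E
```

```text
[[ 0.48879144 -0.0253528   0.17      ]] [[ 0.63259436 -0.16850519  0.        ]
 [ 0.54663034 -0.17509438  0.        ]
 [ 0.51038256 -0.19429824  0.        ]
 [ 0.64359593  0.11633915  0.        ]] [[ 0.75926834 -0.05117011  0.062     ]]
blue,pink [[ 0.4181183  -0.16837271  0.        ]
 [ 0.45960953  0.0850651   0.        ]
 [ 0.36388089 -0.0828173   0.        ]]
[[ 0.47707954 -0.01430661  0.17      ]] [[ 0.74725104 -0.03997634  0.062     ]] [[ 0.72305992 -0.04799491  0.05      ]]
```

View pics/c0.png

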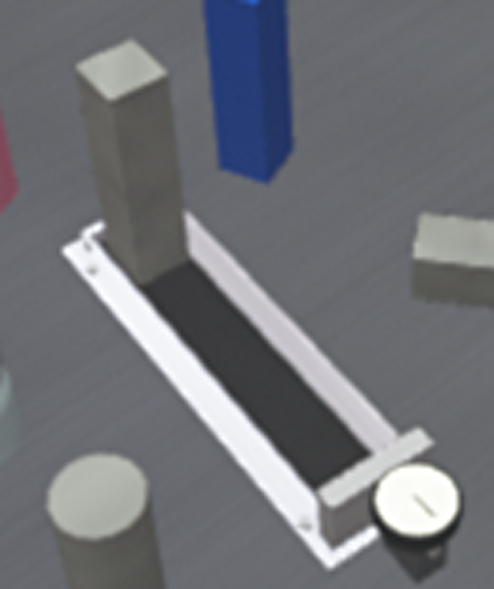

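Scene view: the prism's top is at (268,175), the trough runs from there to the stop at (333,280), and the dial is at (345,287). The blue and pink look-alikes stand beside it. In the side view the prism is at (382,181). The two views differ by about 15 mm, so I'll take a closer look with the wrist camera.

Request:
apply_moves([
  [-0.02,-0.02,-0.04,0,0,0,1],
  [-0.574,-0.575,-0.07,0,0,-0.13,1],
  [-0.574,-0.575,-0.07,0,0,-0.13,1],
  [-0.574,-0.575,-0.07,0,0,-0.13,1],
  [-0.574,-0.575,-0.07,0,0,-0.13,1],
  [-0.574,-0.575,-0.07,0,0,-0.13,1],
  [-0.574,-0.575,-0.07,0,0,-0.13,1],
  [-0.574,-0.575,-0.07,0,0,-0.13,1],
])

```text
time: 0.77
tool_pos: [0.3187, 0.3884, 0.2782]
tcp_rot: [-0.149, -3.138, 0.001]
wrist_force: [0.2, -0.1, -0.1]
width: -0.001
```

Request:
apply_moves([
  [-0.299,-0.391,-0.022,0,0,0,1],
  [-0.299,-0.391,-0.022,0,0,0,1],
  [-0.299,-0.391,-0.022,0,0,0,1],
  [-0.299,-0.391,-0.022,0,0,0,1],
  [-0.299,-0.391,-0.022,0,0,0,1],
  [-0.299,-0.391,-0.022,0,0,0,1],
  [-0.299,-0.391,-0.022,0,0,0,1],
  [-0.299,-0.391,-0.022,0,0,0,1],
])

```text
time: 1.43
tool_pos: [0.4947, 0.1057, 0.2933]
tcp_rot: [-0.151, -3.138, -0.0]
wrist_force: [-0.6, 0.2, 0.5]
width: -0.0
```

Request:
apply_moves([
  [-0.09,-0.119,0,0,0,0,1],
  [-0.09,-0.119,0,0,0,0,1],
  [-0.09,-0.119,0,0,0,0,1],
  [-0.09,-0.119,0,0,0,0,1],
  [-0.09,-0.119,0,0,0,0,1],
])

```text
time: 1.85
tool_pos: [0.5743, -0.0238, 0.2924]
tcp_rot: [-0.158, -3.137, 0.003]
wrist_force: [-0.9, -0.9, 0.6]
width: -0.0
```

```bash
python3 - <<'E'
from h import *
s=status.read_state();im=vision.read_camera("wrist");cv2.imwrite("pics/w1.png",im[:,:,::-1])
np.save("w1.npy",np.r_[s["tool_pos"],s["tcp_rot"]]);print(s["time"],s["tool_pos"],s["tcp_rot"],s["width"])
E
```

```text
1.85 [ 0.57428712 -0.02377973  0.29241543] [-1.57670113e-01 -3.13726100e+00  3.03390914e-03] -0.00042630010604601963
```

View pics/w1.png

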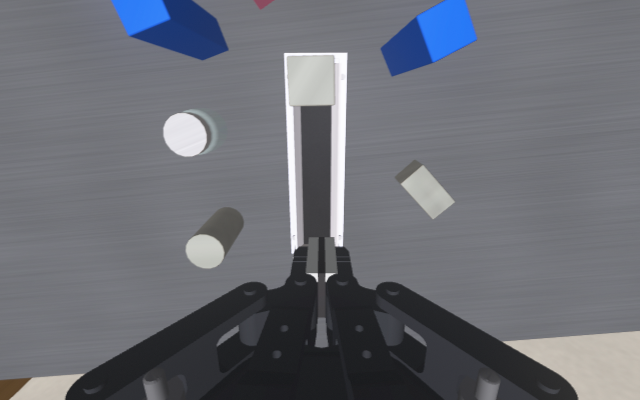

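The wrist view is well aligned: the prism's top spans (288–335, 56–105), and the trough plate spans columns 286–346 with its near edge at row 54. The jar, core, half prism and blue prisms are all well to the side.

```bash
python3 - <<'E'
from h import *
w=np.load("w1.npy");C=cam("wrist",dict(tool_pos=w[:3],tcp_rot=w[3:]))
im=cv2.imread("pics/w1.png");g=im.min(2)
L=[];R=[]
for r in range(115,225,3):
    c=np.where(g[r,270:365]>185)[0]+270
    L.append((c[0]-.5,r));R.append((c[-1]+.5,r))
for z in(0.0,0.004,.028):
    l=onz(C,L,z);q=onz(C,R,z)
    print(z,[np.round((np.degrees(np.arctan(p[0])),np.polyval(p,.5),np.polyval(p,.7)),4) for p in(np.polyfit(l[:,0],l[:,1],1),np.polyfit(q[:,0],q[:,1],1))])
c=np.where(g[58:60,280:360].min(0)>100)
# prism top: mid grey, greenish
b=cv2.GaussianBlur(im,(3,3),0).astype(int)
m=((b.min(2)>130)&(b.max(2)<215)&(b[:,:,1]-b[:,:,0]>4)).astype(np.uint8)
n,lab,st,ce=cv2.connectedComponentsWithStats(m)
for i in range(1,n):
    if st[i,4]>300:
        cn=cv2.findContours((lab==i).astype(np.uint8),0,1)[0][0];rc=cv2.minAreaRect(cn);bx=cv2.boxPoints(rc)
        print(st[i],rc,np.round(onz(C,bx,.17),4).tolist())
print([int(x) for x in g[40:70,330]],[int(x) for x in g[40:70,310]])
print("plate near row->",onz(C,[[315,53.5]],.004))
E
```

```text
0.0 [array([-5.5382, -0.0665, -0.0859]), array([-5.637 ,  0.0197,  0.    ])]
0.004 [array([-5.5382, -0.0661, -0.0855]), array([-5.637e+00,  1.940e-02, -3.000e-04])]
0.028 [array([-5.5382, -0.0632, -0.0826]), array([-5.637e+00,  1.750e-02, -2.300e-03])]
[ 401  166   53   52 1307] ((427.4254455566406, 191.91714477539062), (49.20606994628906, 28.09651756286621), 48.01278305053711) [[0.5763, 0.0516, 0.17], [0.5602, 0.0709, 0.17], [0.599, 0.1023, 0.17], [0.6165, 0.0828, 0.17]]
[187 234  37  34 979] ((205.0, 250.5), (33.0, 36.0), 90.0) [[0.6077, -0.1597, 0.17], [0.6112, -0.1242, 0.17], [0.648, -0.1318, 0.17], [0.6443, -0.1687, 0.17]]
[ 504  331  136   69 6045] ((571.5, 364.9999694824219), (134.99996948242188, 67.99998474121094), -0.0) [[0.8636, 0.1725, 0.17], [0.7594, 0.1632, 0.17], [0.7744, 0.3128, 0.17], [0.88, 0.3365, 0.17]]
[  10  374   73   26 1173] ((46.14118194580078, 388.3352966308594), (24.006000518798828, 73.70532989501953), 85.60128784179688) [[0.7725, -0.4165, 0.17], [0.7727, -0.3265, 0.17], [0.81, -0.3376, 0.17], [0.8101, -0.4308, 0.17]]
[121, 120, 118, 118, 118, 117, 120, 121, 118, 120, 119, 120, 163, 250, 244, 196, 190, 194, 194, 194, 194, 193, 193, 193, 193, 193, 192, 192, 193, 193] [118, 117, 121, 122, 120, 120, 121, 118, 120, 122, 121, 121, 150, 249, 251, 222, 195, 204, 205, 204, 205, 205, 204, 204, 203, 203, 203, 204, 204, 204]
plate near row-> [[ 0.43595215 -0.01722411  0.004     ]]
```

```bash
python3 - <<'E'
from h import *
w=np.load("w1.npy");C=cam("wrist",dict(tool_pos=w[:3],tcp_rot=w[3:]))
im=cv2.imread("pics/w1.png");g=im.min(2)
print([int(x) for x in g[95:112,312]],[int(x) for x in g[80,282:296]],[int(x) for x in g[80,328:342]])
p=onz(C,[[288,56],[335,56],[335,105],[288,105],[311.5,80.5]],.17)
a=np.radians(-5.59);u=np.array([np.cos(a),np.sin(a)]);v=np.array([-u[1],u[0]]);O=np.array([.5852,-.0317])
print(p.round(4).tolist());print(((p[:,:2]-O)@np.c_[u,v]).round(4).tolist())
R=Ro.from_rotvec(w[3:]).as_matrix();print(R.round(4).tolist())
t=(w[:2]-O)@np.c_[u,v];print("tcp in cradle",t)
E
```

```text
[193, 192, 193, 193, 194, 194, 194, 194, 195, 187, 146, 85, 74, 75, 74, 73, 73] [123, 123, 150, 229, 250, 236, 197, 196, 200, 200, 202, 202, 203, 205] [195, 196, 197, 197, 195, 181, 177, 203, 217, 214, 223, 238, 246, 249]
[[0.4583, -0.0385, 0.17], [0.4622, -0.0001, 0.17], [0.5006, -0.0034, 0.17], [0.4965, -0.0437, 0.17], [0.4789, -0.0214, 0.17]]
[[-0.1256, -0.0192], [-0.1255, 0.0195], [-0.087, 0.0199], [-0.0871, -0.0206], [-0.1068, -0.0001]]
[[-0.995, 0.1003, -0.0005], [0.1003, 0.995, -0.0019], [0.0003, -0.0019, -1.0]]
tcp in cradle [-0.01163249  0.00681959]
```

Request:
apply_moves([
  [0.153,-0.0068,0,0,0,0,1],
  [0.153,-0.0068,0,0,0,0,1],
  [0.153,-0.0068,0,0,0,0,1],
  [0.153,-0.0068,0,0,0,0,1],
  [0.153,-0.0068,0,0,0,0,1],
  [0.153,-0.0068,0,0,0,0,1],
])

```text
time: 2.4
tool_pos: [0.4181, -0.0104, 0.2935]
tcp_rot: [0.148, 3.137, 0.001]
wrist_force: [0.7, 0.2, -0.5]
width: -0.0
```

```bash
cat >> h.py <<'E'
_a=np.radians(-5.59);_u=np.array([np.cos(_a),np.sin(_a)]);M=np.c_[_u,[-_u[1],_u[0]]];O=np.array([.5852,-.0317])
def rep():
    s=status.read_state();R=Ro.from_rotvec(s["tcp_rot"]).as_matrix()
    print("t",s["time"],"cradle xy",((s["tool_pos"][:2]-O)@M).round(4),"z",s["tool_pos"][2].round(4),"F cradle",(s["wrist_force"][:2]@M).round(2),s["wrist_force"][2].round(2),"tool x,z",R[:,0].round(3),R[:,2].round(3))
E
python3 -c "from h import *;rep()"
```

```text
t 2.4 cradle xy [-0.1683  0.0049] z 0.2935 F cradle [0.68 0.26] -0.47 tool x,z [-0.996  0.094 -0.001] [ 0.001  0.    -1.   ]
```

Request:
apply_moves([
  [0,-0.005,0.04,0,0,0,1],
  [0,-0.005,0.08,0,0,0,1],
  [0,-0.005,0.12,0,0,0,1],
  [0,-0.005,0.148,0,0,0,1],
  [0,-0.005,0.148,0,0,0,1],
  [-0.01,-0.005,0.148,0,0,0,1],
  [-0.015,-0.005,0.148,0,0,0,1],
  [-0.015,-0.005,0.148,0,0,0,1],
])

```text
time: 3.07
tool_pos: [0.4384, -0.0181, 0.1486]
tcp_rot: [0.15, 3.132, -0.0]
wrist_force: [0.4, 0.0, 0.4]
width: 0.001
```

```bash
python3 -c "from h import *;rep()"
```

```text
t 3.0667 cradle xy [-0.1474 -0.0007] z 0.1486 F cradle [0.4  0.08] 0.39 tool x,z [-0.995  0.095 -0.006] [ 0.006 -0.001 -1.   ]
```

Request:
apply_moves([
  [-0.006,0,0,0,0,0,1],
  [-0.012,0,0,0,0,0,1],
  [-0.018,0,0,0,0,0,1],
  [-0.024,0,0,0,0,0,1],
  [-0.029,0,0,0,0,0,1],
  [-0.034,0,0,0,0,0,1],
  [-0.039,0,0,0,0,0,1],
  [-0.043,0,0,0,0,0,1],
])

```text
time: 3.73
tool_pos: [0.4775, -0.022, 0.1454]
tcp_rot: [0.15, 3.138, 0.0]
wrist_force: [-0.9, -0.4, 0.1]
width: 0.002
```

```bash
python3 - <<'E'
from h import *
rep();im=vision.read_camera("scene");cv2.imwrite("pics/s2.png",cv2.resize(im[130:310,200:400,::-1],None,fx=3,fy=3))
E
```

```text
t 3.7333 cradle xy [-0.1081 -0.0009] z 0.1454 F cradle [-0.86 -0.48] 0.08 tool x,z [-0.995  0.096 -0.   ] [ 0.  0. -1.]
```

View pics/s2.png

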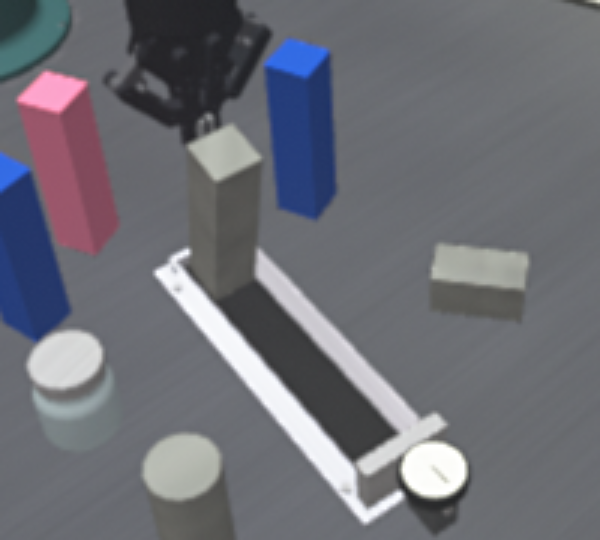

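The crop shows the fingertips against the back of the prism's top, at crop (208,125), with the prism leaning slightly towards the stop. I'll continue slowly.

Request:
apply_moves([
  [-0.005,0,0,0,0,0,1],
  [-0.01,0,0,0,0,0,1],
  [-0.015,0,0,0,0,0,1],
  [-0.02,0,0,0,0,0,1],
  [-0.025,0,0,0,0,0,1],
  [-0.025,0,0,0,0,0,1],
  [-0.025,0,0,0,0,0,1],
  [-0.025,0,0,0,0,0,1],
])

```text
time: 4.45
tool_pos: [0.5016, -0.0243, 0.1453]
tcp_rot: [-0.15, -3.137, -0.0]
wrist_force: [-0.1, -0.2, -0.0]
width: -0.002
```

```bash
python3 - <<'E'
from h import *
rep();im=vision.read_camera("scene");cv2.imwrite("pics/s3.png",cv2.resize(im[130:310,200:400,::-1],None,fx=3,fy=3))
E
```

```text
t 4.45 cradle xy [-0.0839 -0.0008] z 0.1453 F cradle [-0.12 -0.21] -0.03 tool x,z [-0.995  0.096  0.001] [-0.001  0.    -1.   ]
```

View pics/s3.png

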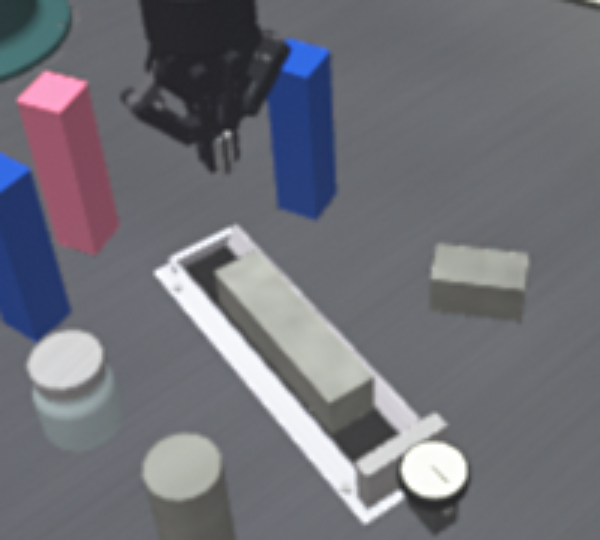

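The prism has fallen flat in the trough with its top towards the stop, and there is a gap at the stop end (crop 340–400, 410–450). Next I go back above the heel and descend behind the foot.

Request:
apply_moves([
  [0.03,0.001,0,0,0,0,1],
  [0.049,0.001,0,0,0,0,1],
  [0.049,0.001,0,0,0,0,1],
  [0.049,0.001,0.03,0,0,0,1],
  [0.049,0.001,0.06,0,0,0,1],
  [0.049,0.001,0.06,0,0,0,1],
  [0.049,0.001,0.06,0,0,0,1],
])

```text
time: 5.08
tool_pos: [0.4515, -0.0185, 0.0843]
tcp_rot: [-0.15, -3.134, -0.0]
wrist_force: [0.4, -0.1, 0.1]
width: -0.006
```

```bash
python3 - <<'E'
from h import *
rep();s=status.read_state();im=vision.read_camera("wrist");cv2.imwrite("pics/w4.png",im[:,:,::-1]);C=cam("wrist",s)
q=lambda x,y,z:proj(C,[*(O+M@np.array([x,y])),z])[0].round(1)
print("stop top edge",q(.13,0,.05),"foot top if at -.09",q(-.09,0,.05))
E
```

```text
t 5.0833 cradle xy [-1.344e-01  1.000e-04] z 0.0843 F cradle [ 0.37 -0.11] 0.08 tool x,z [-0.995  0.096  0.004] [-0.004  0.    -1.   ]
stop top edge [319.4 489. ] foot top if at -.09 [319.5 285.8]
```

View pics/w4.png

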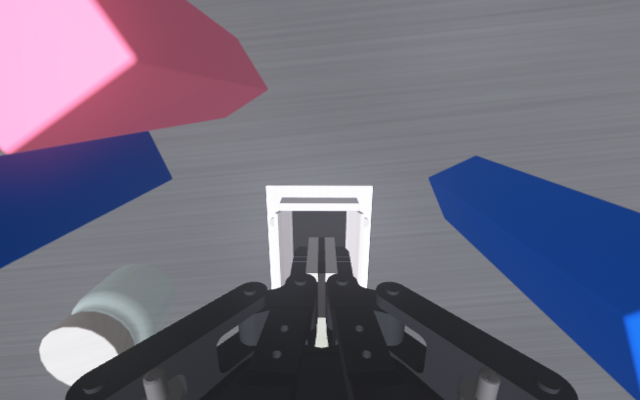

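Behind the foot, the heel strip is at row 207 and the bed is clear from row 210 to 237. The fingers are centred between the walls, and the pink and blue prisms are clear of the gripper. Descending.

Request:
apply_moves([
  [0,0,0.025,0,0,0,1],
  [0,0,0.048,0,0,0,1],
  [0,0,0.048,0,0,0,1],
  [0,0,0.048,0,0,0,1],
  [-0.008,0,0.048,0,0,0,1],
  [-0.016,0,0.048,0,0,0,1],
  [-0.022,0,0.048,0,0,0,1],
  [-0.022,0,0.048,0,0,0,1],
])

```text
time: 5.8
tool_pos: [0.4786, -0.0211, 0.0394]
tcp_rot: [0.15, 3.133, -0.0]
wrist_force: [0.7, 0.7, -0.2]
width: 0.001
```

```bash
python3 -c "from h import *;rep()"
```

```text
t 5.8 cradle xy [-1.072e-01  1.000e-04] z 0.0394 F cradle [0.65 0.79] -0.16 tool x,z [-0.995  0.096 -0.005] [ 0.005 -0.    -1.   ]
```

Request:
apply_moves([
  [-0.003,0,0.004,0,0,0,1],
  [-0.008,0,0.004,0,0,0,1],
  [-0.013,0,0.004,0,0,0,1],
  [-0.018,0,0.004,0,0,0,1],
  [-0.023,0,0.004,0,0,0,1],
  [-0.028,0,0.004,0,0,0,1],
  [-0.033,0,0.004,0,0,0,1],
  [-0.038,0,0.004,0,0,0,1],
])

```text
time: 6.47
tool_pos: [0.51, -0.0241, 0.0328]
tcp_rot: [-0.15, -3.131, -0.0]
wrist_force: [-8.4, 1.1, 6.2]
width: 0.001
```

```bash
python3 - <<'E'
from h import *
rep();im=vision.read_camera("scene");cv2.imwrite("pics/s5.png",cv2.resize(im[130:310,200:400,::-1],None,fx=3,fy=3))
E
```

```text
t 6.4667 cradle xy [-0.0755  0.0002] z 0.0328 F cradle [-8.49  0.23] 6.16 tool x,z [-0.995  0.096  0.007] [-0.007  0.001 -1.   ]
```

View pics/s5.png

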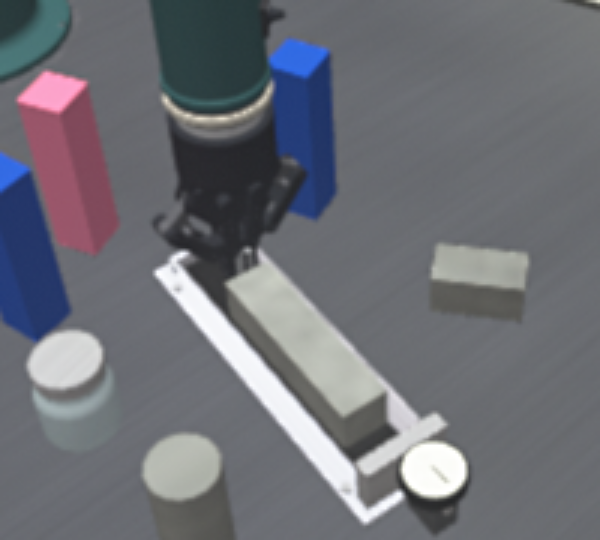

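The prism is sliding along the trough at 8.5 N, with about 30 mm left to the stop (crop 370–400, 430–450).

Request:
apply_moves([
  [-0.005,0,0,0,0,0,1],
  [-0.01,0,0,0,0,0,1],
  [-0.014,0,0,0,0,0,1],
  [-0.018,0,0,0,0,0,1],
  [-0.021,0,0,0,0,0,1],
  [-0.023,0,0,0,0,0,1],
  [-0.023,0,0,0,0,0,1],
])

```text
time: 7.1
tool_pos: [0.5362, -0.0267, 0.0333]
tcp_rot: [0.15, 3.138, 0.0]
wrist_force: [-1.1, 0.5, -1.6]
width: -0.0
```

```bash
python3 -c "from h import *;rep()"
```

```text
t 7.1 cradle xy [-0.0492  0.0002] z 0.0333 F cradle [-1.11  0.37] -1.58 tool x,z [-0.995  0.096 -0.   ] [ 0. -0. -1.]
```

Request:
apply_moves([
  [-0.003,0,0,0,0,0,1],
  [-0.005,0,0,0,0,0,1],
  [-0.007,0,0,0,0,0,1],
  [-0.008,0,0,0,0,0,1],
  [-0.008,0,0,0,0,0,1],
])

```text
time: 7.52
tool_pos: [0.5441, -0.0274, 0.0335]
tcp_rot: [0.15, 3.137, -0.0]
wrist_force: [-2.8, -0.6, -0.9]
width: -0.001
```

```bash
python3 -c "from h import *;rep()"
```

```text
t 7.5167 cradle xy [-0.0413  0.0003] z 0.0335 F cradle [-2.68 -0.9 ] -0.89 tool x,z [-0.995  0.096 -0.001] [ 0.001 -0.    -1.   ]
```

Not pressing on the stop yet, so I'll creep 2 mm at a time.

Request:
apply_moves([
  [-0.001,0,0,0,0,0,1],
  [-0.002,0,0,0,0,0,1],
  [-0.002,0,0,0,0,0,1],
  [-0.002,0,0,0,0,0,1],
])

```text
time: 7.85
tool_pos: [0.5444, -0.0274, 0.0336]
tcp_rot: [-0.15, -3.135, -0.0]
wrist_force: [-6.2, 0.3, 4.0]
width: 0.002
```

Request:
apply_moves([
  [-0.001,0,0,0,0,0,1],
  [-0.002,0,0,0,0,0,1],
  [-0.002,0,0,0,0,0,1],
  [-0.002,0,0,0,0,0,1],
])

```text
time: 8.18
tool_pos: [0.5444, -0.0274, 0.0335]
tcp_rot: [-0.15, -3.131, -0.0]
wrist_force: [-12.2, 0.7, 9.6]
width: 0.004
```

```bash
python3 - <<'E'
from h import *
rep();im=vision.read_camera("scene");cv2.imwrite("pics/s6.png",cv2.resize(im[200:310,250:370,::-1],None,fx=5,fy=5,interpolation=2))
E
```

```text
t 8.1833 cradle xy [-0.041   0.0003] z 0.0335 F cradle [-12.26  -0.45] 9.61 tool x,z [-0.995  0.096  0.007] [-0.007  0.001 -1.   ]
```

View pics/s6.png

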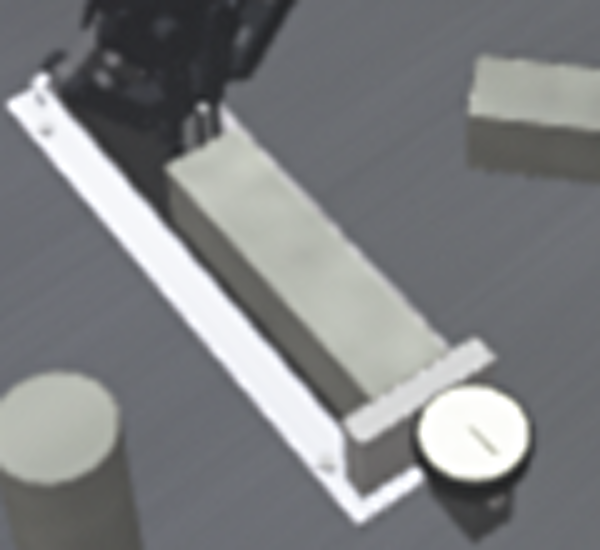

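The prism's end shows no gap to the stop (crop 350–450, 350–400). The tool stands still at cradle x = −41 mm, as expected at contact, while the force has risen to 12 N. Backing straight off, then up.

Request:
apply_moves([
  [0.006,0,0,0,0,0,1],
  [0.02,0,0,0,0,0,1],
  [0.03,0,0,0,0,0,1],
  [0.03,0,-0.03,0,0,0,1],
  [0.03,0,-0.07,0,0,0,1],
  [0.03,0,-0.11,0,0,0,1],
  [0.03,0,-0.15,0,0,0,1],
  [0.03,0,-0.19,0,0,0,1],
])

```text
time: 8.9
tool_pos: [0.518, -0.0249, 0.2259]
tcp_rot: [0.15, 3.135, -0.0]
wrist_force: [1.3, -0.1, -0.2]
width: 0.005
```

Request:
apply_moves([
  [-0.04,0,-0.04,0,0,0,1],
  [-0.08,0,-0.07,0,0,0,1],
  [-0.1,0,-0.07,0,0,0,1],
  [-0.1,0,-0.07,0,0,0,1],
  [-0.1,0,-0.07,0,0,0,1],
])

```text
time: 9.32
tool_pos: [0.6197, -0.0347, 0.2946]
tcp_rot: [0.15, 3.135, -0.0]
wrist_force: [-0.3, -0.4, -1.8]
width: 0.003
```

```bash
python3 - <<'E'
from h import *
rep();s=status.read_state();im=vision.read_camera("wrist")[:,:,::-1].copy();cv2.imwrite("pics/w7.png",im)
C=cam("wrist",s);W=lambda x,y,z:[*(O+M@np.array([x,y])),z]
print("stop top corners",proj(C,[W(.13,-.035,.05),W(.13,.035,.05)]).round(1).tolist())
print("foot top corners exp",proj(C,[W(-.03,-.02,.05),W(-.03,.02,.05)]).round(1).tolist())
im2=vision.read_camera("scene");cv2.imwrite("pics/s7.png",cv2.resize(im2[130:320,200:400,::-1],None,fx=3,fy=3))
E
```

```text
t 9.3167 cradle xy [0.0346 0.0004] z 0.2946 F cradle [-0.22 -0.4 ] -1.81 tool x,z [-0.995  0.096 -0.003] [ 0.003 -0.    -1.   ]
stop top corners [[295.5, 227.1], [344.2, 227.2]]
foot top corners exp [[304.1, 111.5], [335.7, 111.5]]
```

View pics/w7.png

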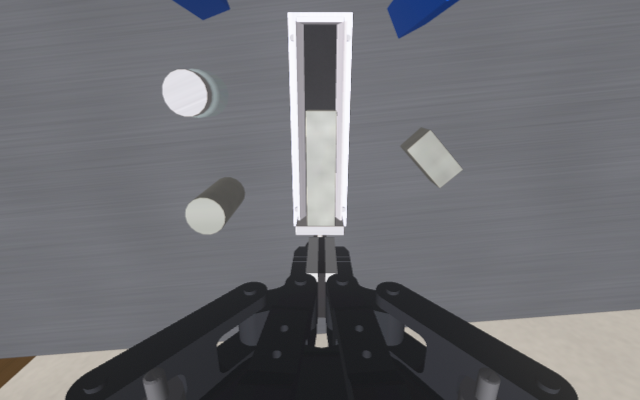

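View pics/s7.png

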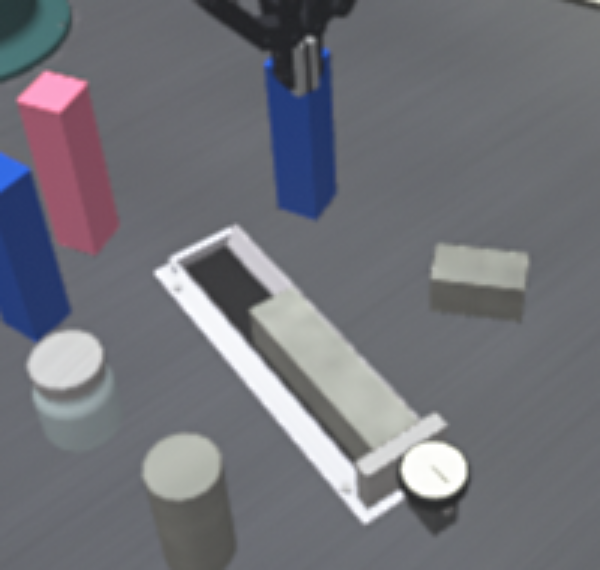

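The wrist view shows the prism flat and centred (columns 305–337, against 304–336 expected). Its foot edge is at row about 111 (expected 111.5) and its top end touches the stop edge at row 227. The scene view agrees, with the bystanders unmoved and the robot clear. Handing in.

```bash
python3 -c "
from h import *
job.finish_job()"
```

```text
the job is handed in; nothing more can be done
```

The prism now lies flat in the trough with its top end against the stop, and I handed the job in at about 9.4 s. The report gave no verdict.

I pushed it over with the shut fingers at about 145 mm height. It fell towards the stop, and I then pushed it along from behind its foot. At the stop the tool stood still at cradle x = −41 mm while the force rose to 12 N. I then backed straight off and up.

**Last checks:**
- **Prism position:** the wrist picture shows its foot edge within about 1 pixel of where it should be for contact. It is centred, and there is no visible gap at the stop.
- **Bystanders:** the scene picture shows the core, half prism and jar unmoved by eye. I did not measure them.
- **Robot:** it is clear of everything.

**One disagreement:** early on, rough readings from the scene and side cameras differed by about 15 mm. I used the wrist camera instead. Its plate width and prism size matched the given sizes to within about 2 mm, and contact came where it predicted.

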